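# Put the desk supplies back into the organiser

### The job

Tidy the desk: put the staple carton, the glue stick, the battery and the date stamp into the desk organiser, each standing upright, as it stands now, on the floor of the pocket or well made for its shape and size. The flatter carton of pins and the eraser do not belong there; leave them lying where they are.

Things in the scene. Friction and masses are not known exactly. Their poses are not given: they have to be found in the camera images.
- staple_box: Small carton of staples, 38 x 55 x 30 mm (x, y, z): the taller and narrower of the two small cartons, lying on its large face. To be put away. (These small things start left of a tall fixed pigeon-hole rack, 0.64 m high, which fills x over 0.65 m and y under -0.22 m: keep the arm clear of its corner.) Origin: centre of the underside, z up.
- glue_stick: Glue stick standing upright on its end, a round stick 25 mm across (red cap and foot, white middle), 92 mm tall: the thicker and taller of the two upright round things. To be put away. Origin: centre of the underside, z up.
- battery: AA battery cell standing upright, 15 mm across and 50 mm tall: the thinner and shorter of the two upright round things; it topples easily. To be put away. Origin: centre of the underside, z up.
- date_stamp: Self-inking date stamp standing on its feet, 98 mm tall: a solid block-shaped cap 43 x 66 mm (x, y) from 62 to 98 mm above its foot (fixed, it does not give here), on a frame 40 x 60 mm. Lift it by the cap, across its 43 mm width. To be put away. Origin: centre of the underside, z up.
- pin_box: Flat carton of pins, 45 x 60 x 22 mm: the lower and broader of the two small cartons. Does not belong in the organiser: leave it. Origin: centre of the underside, z up.
- eraser: Eraser in a card sleeve, 23 x 58 x 13 mm, lying flat: the lowest of the small blocks. Does not belong in the organiser: leave it. Origin: centre of the underside, z up.
- pocket_staples: Fixed grey insert, 74 x 96 x 18 mm, one of four set two by two, 77 mm (x) and 99 mm (y) apart, in a black tray (rim 16 mm high); they swap places. It has the smaller rectangular pocket, 54 x 71 mm (x, y), 14 mm deep, floor 7 mm and top 21 mm above the worktop. The staple carton, its long side along the pocket's, goes here. Origin: centre of the insert's underside, 3 mm above the worktop, under the pocket's middle; z up, y along the insert's long side.
- pocket_stamp: Fixed grey insert, 74 x 96 x 18 mm, one of four set two by two, 77 mm (x) and 99 mm (y) apart, in a black tray (rim 16 mm high); they swap places. It has the larger rectangular pocket, 59 x 85 mm (x, y), 14 mm deep, floor 7 mm and top 21 mm above the worktop. The date stamp, its long side along the pocket's, goes here. Origin: centre of the insert's underside, 3 mm above the worktop, under the pocket's middle; z up, y along the insert's long side.
- well_glue: Fixed grey insert, 74 x 96 x 18 mm, one of four set two by two, 77 mm (x) and 99 mm (y) apart, in a black tray (rim 16 mm high); they swap places. It has the wider round well, 41 mm across, 14 mm deep, floor 7 mm and top 21 mm above the worktop. The glue stick goes here. Origin: centre of the insert's underside, 3 mm above the worktop, under the pocket's middle; z up, y along the insert's long side.
- well_battery: Fixed grey insert, 74 x 96 x 18 mm, one of four set two by two, 77 mm (x) and 99 mm (y) apart, in a black tray (rim 16 mm high); they swap places. It has the narrower round well, 31 mm across, 14 mm deep, floor 7 mm and top 21 mm above the worktop. The battery goes here. Origin: centre of the insert's underside, 3 mm above the worktop, under the pocket's middle; z up, y along the insert's long side.

How it is judged:
At the end, for the whole second after the job is handed in: Staple carton, glue stick, battery and date stamp each stand upright (within 0.12 rad) and at rest on the floor of their own insert (foot less than 4 mm above the floor), with its middle within 14 mm of the insert's; the box of pins and the eraser are within 20 mm of where they were (horizontal distance between staple_box and pocket_staples below 0.014 m and z of staple_box in the frame of pocket_staples between 0.001 and 0.008 m and angle between each of staple_box, glue_stick, battery, date_stamp's own z axis and vertical below 0.12 rad and linear speed of each of staple_box, glue_stick, battery, date_stamp below 0.02 m/s and angular speed of each of staple_box, glue_stick, battery, date_stamp below 0.2 rad/s and horizontal distance between glue_stick and well_glue below 0.014 m and z of glue_stick in the frame of well_glue between 0.001 and 0.008 m and horizontal distance between battery and well_battery below 0.014 m and z of battery in the frame of well_battery between 0.001 and 0.008 m and horizontal distance between date_stamp and pocket_stamp below 0.014 m and z of date_stamp in the frame of pocket_stamp between 0.001 and 0.008 m and distance of each of pin_box, eraser from where it was at the start of the episode below 0.02 m); the robot touches nothing.
It fails at once if the box of pins is shifted by more than 20 mm (distance of pin_box from where it was at the start of the episode above 0.02 m).
It fails at once if the eraser is shifted by more than 20 mm (distance of eraser from where it was at the start of the episode above 0.02 m).
It also fails if it takes over 93 s, if anything falls off the work surface, if the arm or the gripper's body presses on something with over 40 N, if the wrist force passes 120 N, or if a joint passes its speed limit or range.

### The arm

A 6-joint arm with a two-finger parallel gripper is mounted at the origin on a cart in front of the work surface, level with it; the furniture and walls round the work are solid. World frame = base frame: x ahead of the robot, y to its left, z up, the work surface at z = 0. Lengths are in m, angles in rad, forces in N, time in s.
With the tool pointing down it reaches from about 0.225 to 0.875 m from the base axis. Payload 3.4 kg.
Tool frame: the origin (TCP) lies between the finger pads; the fingertips stand 8 mm ahead of it and the grasp point (between the pads) lies 11 mm behind it; z points along the fingers, y is the line along which they close (so a half turn about z gives the same grasp; the last joint's range is limited). The gripper opens to 85 mm and grips with 20 to 120 N. Pads are 22 mm wide; open, the fingers measure 114 mm over their backs; the gripper's body (76 mm by 85 mm) begins 54 mm behind the grasp point. The pads swing forward as they close: fully open they stand 13 mm farther back than shut.
Start: joints at [-1.359, 0.276, 1.505, -0, 1.361, -0.121], TCP at [0.188, -0.543, 0.214] pointing down, gripper open.
Joint ranges: [-2.89, 2.89], [-0.75, 2.08], [0.22, 2.7], [-1.18, 4.32], [0.11, 2.71], [-2.7, 2.7]. Speed limits (rad/s): [2.57, 2.57, 3.14, 3.14, 3.14, 3.14].

### API

Orientations are given as a unit quaternion [w, x, y, z].
In Python, from rig import manip gives the robot as it stands.
- The arm moves only by the tool move_arm, never from a script. Its argument "deltas" is a list that holds one entry, the list of rows, each a list of 5 numbers: the shift along the tool's x, y, z normalised to -1 to 1, where 1 is 80 cm, then the turn about the tool's z normalised to -1 to 1, where 1 is 120 degrees, then the closure, from -1 (fully open) to 1 (shut). In form: [[[tx, ty, tz, twist, grip], ...]]. A call has 1 to 12 rows; each row is the pose to reach, as a shift and turn from the pose commanded when the call began, along the tool's axes at that moment; what a row does not reach only later rows make up. A row lasts 1/10 s, in which the tool goes at most 50 mm and 8.59 degrees, less where a joint would pass 70% of its speed; a pose out of reach is approached as far as the arm can. A call with a number of a shift or a turn outside -1 to 1 is refused whole. A call with a gripper value outside its range is refused whole. The fingers move at their own pace and stop on an object; "squeeze" is the grip in N (left out, the last holds). Time passes only in rows, so rows that repeat a pose let the fingers close. It gives the time, the measured TCP pose, the force, the opening and the grip force at its end, in the units of the state.
- manip.get_state(): the state, without advancing time (a new reading comes with each control period).
- manip.get_image(name): name is "side" or "top" or "wrist"; returns the picture (420x560x3 uint8, red, green, blue); there is no depth.
- manip.camera_params(name): a dict with "fx", "fy", "cx", "cy" (pixels), "R" (3x3) and "t" (3): a world point X has camera coordinates R X + t; the wrist camera has in their place "tool_from_camera" (4x4, takes a point from camera to tool coordinates, whose origin is the TCP and whose axes are the flange's). Camera axes: x right, y down, z forward; pixel columns grow to the right and rows downward; lengths in m; the calibration is good to about 2 mm. A picture is of the moment at which its call begins: read the wrist's pose just before it. camera_params takes no time and is no camera call.
- manip.sign_off(): hands the job in; it is judged then, once.
The state is a dict: "clock": time; "qpos": joint angles; "qd": joint speeds; "effort": joint torques, N m; "position": TCP position; "ee_rot": TCP orientation; "contact_force": force on the tool from outside, world axes, zero at the start; "moment": the same for the moment, N m; "width": finger opening in m; "gripper_force": force on a finger pad.
Only numpy, scipy, OpenCV 4.12 (cv2) and the standard library are available. Lean on these libraries where they do the work, as an engineer would, in place of code of your own. Each camera call takes 0.05 s, during which the arm holds its last target. There are 200 camera calls.

## Working session

There is one attempt and no reset: what is moved stays moved. The work goes in short steps, Python scripts to look and compute and a tool call to move; the robot and the scene stay as the last step left them, time stands still between calls to the robot, and variables do not carry over. Pictures are saved under pics/ and viewed, at most 14 in all, crops included, and the job is handed in when it is done.

Besides the shell and the picture viewer there is one more tool, called after "Emit:" by a JSON object that holds its "api" and its "payload". move_arm: Moves the arm, as the interface text tells. Scaled input: -1 to 1 covers 80 cm each way for a shift and 120 degrees each way for a turn. Its arguments: {"type":"object","properties":{"deltas":{"type":"array","items":{"type":"array","items":{"type":"array","items":{"type":"number","minimum":-1,"maximum":1}}}},"squeeze":{"type":"number"}},"required":["deltas"]}

```bash
mkdir -p pics; ls; python3 - <<'E'
from rig import manip
import cv2,json
s=manip.get_state();print(s)
for n in("top","side"):
    cv2.imwrite(f"pics/{n}0.png",manip.get_image(n)[:,:,::-1]);print(n,manip.camera_params(n))
print(manip.camera_params("wrist"))
E
```

```text
pics
{'clock': 0.0, 'qpos': array([-1.35897866e+00,  2.76566115e-01,  1.50610606e+00,  1.35597231e-05,
        1.36067961e+00, -1.20992033e-01]), 'qd': array([ 0.00105902,  0.00067362,  0.00016418, -0.00066877,  0.00132614,
       -0.00030693]), 'effort': array([ 2.72874495e-03, -4.16761601e+01, -2.45805717e+01,  1.96732763e-07,
        1.11033840e-02, -7.92314523e-06]), 'position': array([ 0.18774224, -0.54291612,  0.21346698]), 'ee_rot': array([-8.78957419e-04,  9.86186485e-01,  1.65636476e-01, -3.33070521e-05]), 'contact_force': array([-0.88313395, -0.41118297,  0.24438222]), 'moment': array([ 0.02419212, -0.02274353, -0.04006942]), 'gripper_force': 0.0, 'width': 0.08537382034912357}
top {'fx': 494.3775916935622, 'fy': 494.3775916935622, 'cx': 278.95508538188585, 'cy': 208.49283378331302, 'R': array([[ 1.17421451e-02, -9.99930641e-01,  9.13536175e-04],
       [-9.88165989e-01, -1.17437174e-02, -1.52938103e-01],
       [ 1.52938224e-01,  8.93096012e-04, -9.88235348e-01]]), 't': array([-0.18083515,  0.50656439,  0.93148044])}
side {'fx': 466.9196265889257, 'fy': 466.9196265889257, 'cx': 283.2163705807671, 'cy': 205.9049361229821, 'R': array([[-0.99765708, -0.06536513, -0.0201927 ],
       [-0.01892611,  0.54733972, -0.8366965 ],
       [ 0.06574304, -0.83435402, -0.54729446]]), 't': array([0.49777835, 0.1186295 , 0.68018398])}
{'fx': 336.4687744468975, 'fy': 336.4687744468975, 'cx': 282.3620811868837, 'cy': 215.57825489416462, 'tool_from_camera': array([[-1.31887496e-04, -9.63744213e-01, -2.66827798e-01,
         6.89147964e-02],
       [ 9.99999938e-01, -3.99897467e-05, -3.49842115e-04,
         3.65079717e-04],
       [ 3.26487938e-04, -2.66827827e-01,  9.63744159e-01,
        -1.59040410e-01],
       [ 0.00000000e+00,  0.00000000e+00,  0.00000000e+00,
         1.00000000e+00]])}
```

View pics/top0.png

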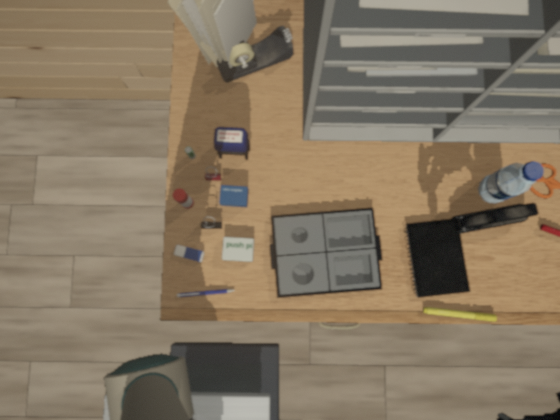

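View pics/side0.png

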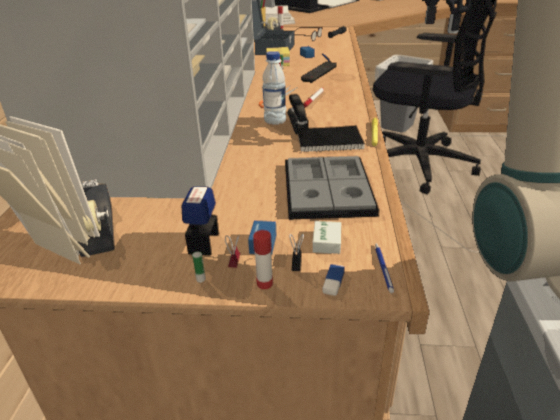

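The top view shows the stamp at (231,142), battery (189,153), glue (183,198), staple carton (234,196), pins (238,249) and eraser (189,254). The wells are on the tray's left and the rectangular pockets on its right. Enlarging both regions next.

```bash
python3 - <<'E'
import cv2,numpy as np
im=cv2.imread("pics/top0.png")
a=cv2.resize(im[120:320,165:265],None,fx=3,fy=3,interpolation=cv2.INTER_CUBIC)
b=cv2.resize(im[200:305,265:390],None,fx=4,fy=4,interpolation=cv2.INTER_CUBIC)
b=cv2.convertScaleAbs(b,alpha=1.8)
b=cv2.copyMakeBorder(b,0,180,0,0,cv2.BORDER_CONSTANT)
c=np.hstack([a,b]); print(c.shape); cv2.imwrite("pics/crop0.png",c)
E
```

```text
(600, 800, 3)
```

View pics/crop0.png

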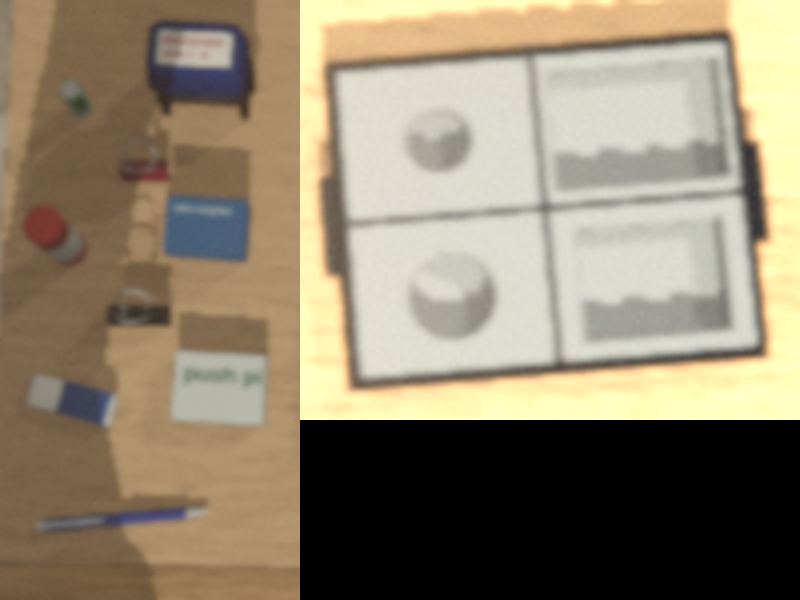

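```bash
cat > h.py <<'E'
import numpy as np,cv2
from rig import manip
def ray(cam,uv,z):
    p=manip.camera_params(cam);R=np.array(p["R"]);t=np.array(p["t"])
    uv=np.atleast_2d(uv).astype(float)
    d=np.c_[(uv[:,0]-p["cx"])/p["fx"],(uv[:,1]-p["cy"])/p["fy"],np.ones(len(uv))]@R
    o=-R.T@t
    return (o+d*((z-o[2])/d[:,2])[:,None])[:,:2]
def wray(st,uv,z):
    p=manip.camera_params("wrist");T=np.array(p["tool_from_camera"])
    w,x,y,zz=st["ee_rot"]
    from scipy.spatial.transform import Rotation as Ro
    M=Ro.from_quat([x,y,zz,w]).as_matrix()
    uv=np.atleast_2d(uv).astype(float)
    d=np.c_[(uv[:,0]-p["cx"])/p["fx"],(uv[:,1]-p["cy"])/p["fy"],np.ones(len(uv))]@(M@T[:3,:3]).T
    o=M@T[:3,3]+st["position"]
    return (o+d*((z-o[2])/d[:,2])[:,None])[:,:2]
def goto(st,x,y,z,yawy):
    """deltas (tool units) to reach TCP x,y,z with tool-y axis at yawy deg (mod 180)"""
    from scipy.spatial.transform import Rotation as Ro
    w,a,b,c=st["ee_rot"];M=Ro.from_quat([a,b,c,w]).as_matrix()
    d=M.T@(np.array([x,y,z])-st["position"])/0.8
    cur=np.degrees(np.arctan2(M[1,1],M[0,1]))
    tw=-((yawy-cur+90)%180-90)   # tool z is down
    return np.round(d,4),round(tw/120,4)
E
python3 - <<'E'
from h import *
np.set_printoptions(precision=4,suppress=True)
im=cv2.imread("pics/top0.png")
b=lambda l:np.array([(265+(u-300+.5)/4-.5,200+(v+.5)/4-.5) for u,v in l])
w=ray("top",b([(438,140),(452,294),(546,208)]),.021);print("bat,glue,cross",w)
for n,q in(("stamp",[(548,74),(715,58),(728,175),(558,188)]),("stap",[(573,230),(720,218),(733,328),(585,341)]),("tray",[(335,68),(728,38),(762,352),(357,383)])):
    c=ray("top",b(q),.021);print(n,c.mean(0),np.linalg.norm(np.diff(c,axis=0,append=c[:1]),axis=1),np.degrees(np.arctan2(*(c[0]-c[1])[::-1])),np.degrees(np.arctan2(*(c[3]-c[2])[::-1])))
hsv=cv2.cvtColor(im,cv2.COLOR_BGR2HSV)
def blob(lo,hi,box,z,n):
    m=cv2.inRange(hsv,lo,hi);k=np.zeros_like(m);x0,y0,x1,y1=box;k[y0:y1,x0:x1]=m[y0:y1,x0:x1]
    cs,_=cv2.findContours(k,0,2);c=max(cs,key=cv2.contourArea)
    r=cv2.minAreaRect(c);print(n,r,cv2.contourArea(c));bx=ray("top",cv2.boxPoints(r),z)
    print("  ",ray("top",[r[0]],z),np.linalg.norm(np.diff(bx,axis=0),axis=1),np.degrees(np.arctan2(*(bx[1]-bx[0])[::-1])))
blob((95,100,60),(115,255,255),(215,180,255,212),.03,"staple")
blob((112,60,20),(130,255,255),(205,122,255,160),.098,"stampcap")
blob((0,0,110),(90,70,255),(215,232,260,268),.022,"pins")
blob((0,110,50),(8,255,255),(170,185,198,215),.092,"gluecap")
blob((165,110,50),(180,255,255),(170,185,198,215),.092,"gluecap2")
blob((0,0,120),(180,80,255),(182,143,200,160),.05,"battop")
for r in(150,155): print(hsv[r,184:198].tolist())
E
```

```text
bat,glue,cross [[ 0.4595 -0.2155]
 [ 0.3838 -0.2227]
 [ 0.4264 -0.2689]]
stamp [ 0.4689 -0.3144] [0.0839 0.0587 0.0845 0.057 ] 96.19240037114376 95.04400571382318
stap [ 0.3923 -0.3212] [0.0728 0.0539 0.0727 0.0543] 95.32060735760408 95.62604259307139
tray [ 0.4263 -0.2687] [0.1971 0.1555 0.1982 0.1552] 95.08644403277493 94.98388389447962
staple ((226.0, 196.5), (9.0, 8.0), 90.0) 15.0
   [[ 0.5329 -0.0692]] [0.0159 0.0182 0.0159] -89.31731129209433
stampcap ((232.0, 139.5), (21.0, 26.0), 90.0) 172.0
   [[ 0.6299 -0.0849]] [0.0491 0.0409 0.0488] -89.31027083518849
pins ((237.4569091796875, 248.73277282714844), (32.12094497680664, 24.663249969482422), 3.3664605617523193) 728.5
   [[ 0.43   -0.0939]] [0.0486 0.0637 0.0486] -1.6775699174717713
gluecap ((179.5, 195.5), (13.0, 13.0), 90.0) 132.5
   [[0.5227 0.0106]] [0.0243 0.0246 0.0242] -89.31698236782998Traceback (most recent call last):
  File "<stdin>", line 18, in <module>
  File "<stdin>", line 11, in blob
ValueError: max() iterable argument is empty
```

```bash
python3 - <<'E'
from h import *
st=manip.get_state();print(goto(st,.63,-.085,.26,0),goto(st,.45,-.25,.26,-30))
E
```

```text
(array([ 0.7095, -0.3605, -0.0574]), np.float64(-0.5911)) (array([ 0.4295, -0.2391, -0.0576]), np.float64(-0.3411))
```

Emit:
{"api": "move_arm", "payload": {"deltas": [[[0.7095,-0.3605,-0.0574,-0.591,-1],[0.7095,-0.3605,-0.0574,-0.591,-1],[0.7095,-0.3605,-0.0574,-0.591,-1],[0.7095,-0.3605,-0.0574,-0.591,-1],[0.7095,-0.3605,-0.0574,-0.591,-1],[0.7095,-0.3605,-0.0574,-0.591,-1],[0.7095,-0.3605,-0.0574,-0.591,-1],[0.7095,-0.3605,-0.0574,-0.591,-1],[0.7095,-0.3605,-0.0574,-0.591,-1],[0.7095,-0.3605,-0.0574,-0.591,-1],[0.7095,-0.3605,-0.0574,-0.591,-1],[0.7095,-0.3605,-0.0574,-0.591,-1]]]}}

```text
clock: 1.3
position: [0.6045, -0.1111, 0.2572]
ee_rot: [-0.0, 0.707, 0.707, -0.0]
contact_force: [0.8, -0.8, -0.4]
width: 0.0855
gripper_force: 0.0
```

```bash
python3 - <<'E'
from h import *
st=manip.get_state();print(st,goto(st,.63,-.085,.26,0))
E
```

```text
{'clock': 1.3, 'qpos': array([-2.94766952e-01,  3.17489342e-01,  1.33934916e+00, -3.54140670e-04,
        1.48542762e+00, -2.94836344e-01]), 'qd': array([ 0.749886  ,  0.39943736, -0.66466491, -0.01002115,  0.25542356,
        0.74727639]), 'effort': array([ -1.71688691, -48.32412243, -23.26133072,   0.26078118,
         0.07877222,  -0.60266107]), 'position': array([ 0.60446021, -0.11113371,  0.25716486]), 'ee_rot': array([-2.13896059e-04,  7.07071478e-01,  7.07141981e-01, -3.14264917e-04]), 'contact_force': array([ 0.80725163, -0.83741975, -0.44418065]), 'moment': array([ 0.01488892, -0.0182706 ,  0.01929397]), 'gripper_force': 0.0, 'width': 0.08549699414006902} (array([ 0.0327,  0.0319, -0.0036]), np.float64(0.0))
```

Emit:
{"api": "move_arm", "payload": {"deltas": [[[0.02,0.02,0,0,-1],[0.02,0.02,0,0,-1],[0.02,0.02,0,0,-1]]]}}

```text
clock: 1.6
position: [0.619, -0.0968, 0.2566]
ee_rot: [-0.001, 0.707, 0.707, -0.001]
contact_force: [-0.7, 0.4, -0.2]
width: 0.0856
gripper_force: 0.0
```

```bash
python3 - <<'E'
from h import *
st=manip.get_state();print(st["position"],st["ee_rot"])
im=manip.get_image("wrist")
cv2.imwrite("pics/w1.png",im[:,:,::-1])
E
```

```text
[ 0.6190221  -0.09683574  0.25660589] [-6.28819873e-04  7.06782183e-01  7.07430320e-01 -9.44957403e-04]
```

View pics/w1.png

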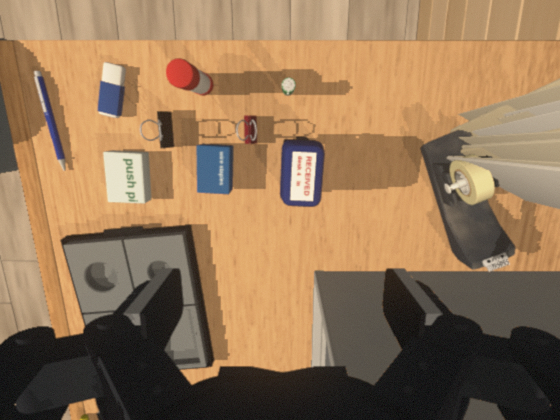

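The wrist view shows everything clearly: stamp cap centred near (303,172), staple carton (214,169), battery (288,86), glue (182,72), pins (127,177), eraser (112,89).

```bash
python3 - <<'E'
from h import *
np.set_printoptions(precision=4,suppress=True)
st=dict(position=np.array([.6190221,-.09683574,.25660589]),ee_rot=np.array([-6.29e-4,.706782,.70743,-9.45e-4]))
im=cv2.imread("pics/w1.png");hsv=cv2.cvtColor(im,cv2.COLOR_BGR2HSV)
def blob(lo,hi,box,z,n,inv=False):
    m=cv2.inRange(hsv,lo,hi)
    if inv:m=255-m
    k=np.zeros_like(m);x0,y0,x1,y1=box;k[y0:y1,x0:x1]=m[y0:y1,x0:x1]
    cs,_=cv2.findContours(k,0,2);c=max(cs,key=cv2.contourArea)
    r=cv2.minAreaRect(c);bx=wray(st,cv2.boxPoints(r),z)
    print(n,np.round(r[0],1),np.round(r[1],1),r[2],wray(st,[r[0]],z),np.linalg.norm(np.diff(bx,axis=0)[:2],axis=1),"bbox",cv2.boundingRect(c))
blob((100,80,20),(135,255,255),(270,125,335,225),.098,"stamp")
blob((95,100,30),(120,255,255),(188,135,245,205),.03,"staple")
blob((0,0,150),(180,75,255),(95,140,155,215),.022,"pins")
blob((170,110,60),(180,255,255),(160,50,210,90),.092,"gluecap")
blob((0,110,60),(9,255,255),(160,50,200,90),.092,"gluecap")
blob((8,70,40),(28,255,255),(275,72,302,100),.05,"batt",True)
print("ring edges batt top?",wray(st,[[289,84]],.05),wray(st,[[288,93]],0))
E
python3 -c "
import cv2;im=cv2.imread('pics/w1.png')
cv2.imwrite('pics/w1c.png',cv2.resize(im[40:215,150:340],None,fx=3,fy=3,interpolation=2))"
```

```text
stamp [300.9 173.9] [39.9 61.8] 3.945185899734497 [[ 0.6377 -0.0762]] [0.0586 0.0369] bbox (281, 142, 42, 64)
staple [213.5 169. ] [46. 31.] 90.0 [[ 0.5411 -0.0808]] [0.0349 0.0527] bbox (198, 146, 32, 47)
pins [123.9 176.6] [53.4 38.5] 86.05481719970703 [[ 0.4335 -0.0909]] [0.0448 0.063 ] bbox (103, 151, 42, 52)Traceback (most recent call last):
  File "<stdin>", line 15, in <module>
  File "<stdin>", line 9, in blob
ValueError: max() iterable argument is empty
```

View pics/w1c.png

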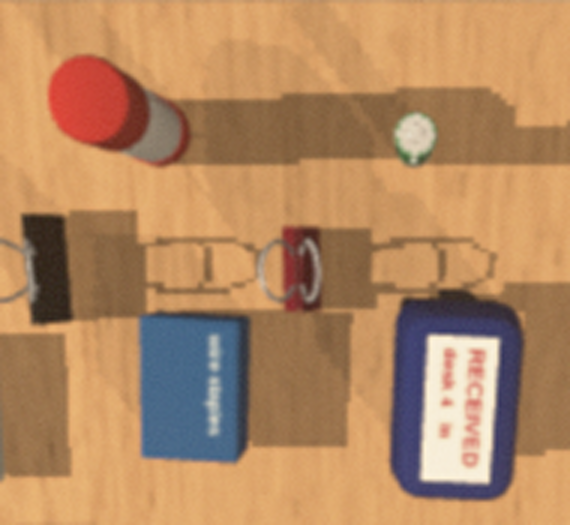

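```bash
python3 - <<'E'
from h import *
np.set_printoptions(precision=4,suppress=True)
st=dict(position=np.array([.6190221,-.09683574,.25660589]),ee_rot=np.array([-6.29e-4,.706782,.70743,-9.45e-4]))
T=lambda u,v:[[165+(u+.5)/3-.5,120+(v+.5)/3-.5]]
W=lambda u,v:[[150+(u+.5)/3-.5,40+(v+.5)/3-.5]]
for n,t,w,z in [("label",(195,48),(462,408),.098),("capL/R y-mid",(200,50),(457,402),.098),("staple",(207,226),(191,389),.03),("glue",(47,228),(88,100),.092),("batt",(72,92),(415,132),.05)]:
    print(n,ray("top",T(*t),z),wray(st,W(*w),z))
print(wray(st,[[103,277],[160,271]],.021), "vs (.384,-.223),(.460,-.216)")
E
```

```text
label [[ 0.6374 -0.0803]] [[ 0.6403 -0.0779]]
capL/R y-mid [[ 0.6361 -0.0835]] [[ 0.6387 -0.076 ]]
staple [[ 0.5362 -0.0844]] [[ 0.5409 -0.0812]]
glue [[0.5225 0.009 ]] [[0.5277 0.0133]]
batt [[0.6212 0.0049]] [[0.6257 0.0087]]
[[ 0.39   -0.2206]
 [ 0.464  -0.2122]] vs (.384,-.223),(.460,-.216)
```

Emit:
{"api": "move_arm", "payload": {"deltas": [[[0.022,0.025,0.0,0.021,-1],[0.022,0.025,0.06,0.021,-1],[0.022,0.025,0.12,0.021,-1],[0.022,0.025,0.18,0.021,-1],[0.022,0.025,0.22,0.021,-1],[0.022,0.025,0.233,0.021,-1],[0.022,0.025,0.233,0.021,-1]]]}}

```text
clock: 2.35
position: [0.638, -0.0804, 0.07]
ee_rot: [-0.001, 0.723, 0.691, -0.001]
contact_force: [-0.1, 0.5, 0.8]
width: 0.0854
gripper_force: 0.0
```

```bash
python3 - <<'E'
from h import *
st=manip.get_state();print(st["position"],st["contact_force"],goto(st,.639,-.079,.07,-2.5))
im=manip.get_image("wrist")
cv2.imwrite("pics/w2.png",im[:,:,::-1])
E
```

```text
[ 0.63803992 -0.08043905  0.0700012 ] [-0.05763162  0.50899298  0.77764427] (array([ 0.0019,  0.0011, -0.    ]), np.float64(-0.0011))
```

View pics/w2.png

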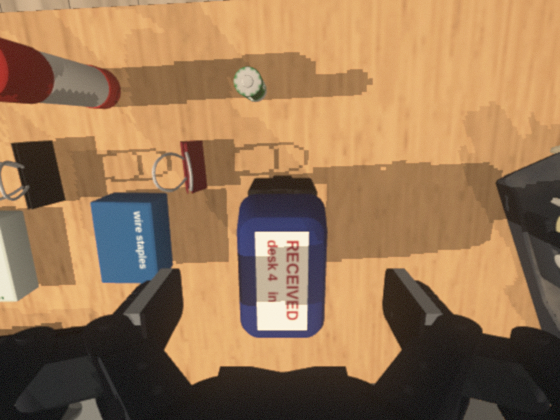

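Close view: cap centre lies at about (282,265), some 8 mm further in +y than the TCP. I shift and then grip.

Emit:
{"api": "move_arm", "payload": {"deltas": [[[0.01,0,0,0,-1],[0.01,0,0,0,-1],[0.01,0,0,0,1],[0.01,0,0,0,1],[0.01,0,0,0,1],[0.01,0,0,0,1],[0.01,0,0,0,1],[0.01,0,0,0,1],[0.01,0,0,0,1],[0.01,0,0,0,1]]], "squeeze": 50}}

```text
clock: 3.4
position: [0.6402, -0.0714, 0.0718]
ee_rot: [0.0, 0.723, 0.691, 0.0]
contact_force: [-1.4, -0.1, 6.0]
width: 0.0362
gripper_force: 49.9
```

```bash
python3 - <<'E'
from h import *
st=manip.get_state();print(st["position"],st["contact_force"],st["width"],st["gripper_force"])
print(goto(st,.469,-.3147,.21,5),goto(st,.62,-.08,.21,5))
E
```

```text
[ 0.64015035 -0.07141237  0.07175966] [-1.42125273 -0.08572059  6.0141902 ] 0.036236115167438646 49.92690750863403
(array([-0.3133, -0.2001, -0.1729]), np.float64(-0.0628)) (array([-0.0119, -0.0245, -0.1728]), np.float64(-0.0628))
```

Emit:
{"api": "move_arm", "payload": {"deltas": [[[0,0,-0.02,0,1],[0,0,-0.05,0,1],[0,0,-0.075,0,1],[0,0,-0.075,0,1]]]}}

```text
clock: 3.8
position: [0.6418, -0.0719, 0.1334]
ee_rot: [0.002, 0.723, 0.691, 0.001]
contact_force: [1.0, 0.1, -0.2]
width: 0.0363
gripper_force: 50.0
```

```bash
python3 - <<'E'
from h import *
st=manip.get_state();print(st["position"],st["contact_force"],st["width"],st["gripper_force"])
a=manip.get_image("wrist")[:,:,::-1];b=manip.get_image("side")[:,:,::-1]
cv2.imwrite("pics/c3.png",np.hstack([cv2.resize(a,(400,300)),cv2.resize(b[130:310,120:360],(400,300))]))
E
```

```text
[ 0.64179755 -0.0718666   0.13336191] [ 1.01772425  0.0811797  -0.15430513] 0.0363008546874146 50.00546915922314
```

View pics/c3.png

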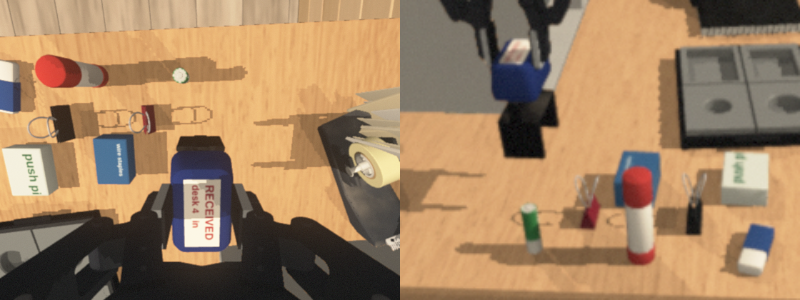

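```bash
python3 - <<'E'
from h import *
st=manip.get_state()
print(goto(st,.472,-.311,.19,5))
E
```

```text
(array([-0.3085, -0.196 , -0.0745]), np.float64(-0.0628))
```

Emit:
{"api": "move_arm", "payload": {"deltas": [[[-0.02,-0.05,-0.06,-0.02,1],[-0.06,-0.09,-0.07,-0.04,1],[-0.11,-0.12,-0.07,-0.06,1],[-0.16,-0.14,-0.07,-0.063,1],[-0.21,-0.16,-0.07,-0.063,1],[-0.26,-0.18,-0.07,-0.063,1],[-0.295,-0.192,-0.07,-0.063,1],[-0.3085,-0.196,-0.07,-0.063,1],[-0.3085,-0.196,-0.07,-0.063,1],[-0.3085,-0.196,-0.07,-0.063,1]]]}}

```text
clock: 4.9
position: [0.4723, -0.3097, 0.186]
ee_rot: [-0.001, 0.675, 0.737, 0.001]
contact_force: [0.2, 0.4, -1.3]
width: 0.0365
gripper_force: 50.2
```

```bash
python3 - <<'E'
from h import *
st=manip.get_state();print(list(st["position"]),list(st["ee_rot"]))
a=manip.get_image("wrist")[:,:,::-1];b=manip.get_image("side")[:,:,::-1]
cv2.imwrite("pics/w4.png",a)
cv2.imwrite("pics/c4.png",np.hstack([cv2.resize(a,(400,300)),cv2.resize(b[60:240,180:420],(400,300))]))
E
```

```text
[np.float64(0.4723356947387209), np.float64(-0.30968673878493136), np.float64(0.1860367703512934)] [np.float64(-0.0012027778505460693), np.float64(0.6754107440710049), np.float64(0.7374405695633629), np.float64(0.0005352391584205322)]
```

View pics/c4.png

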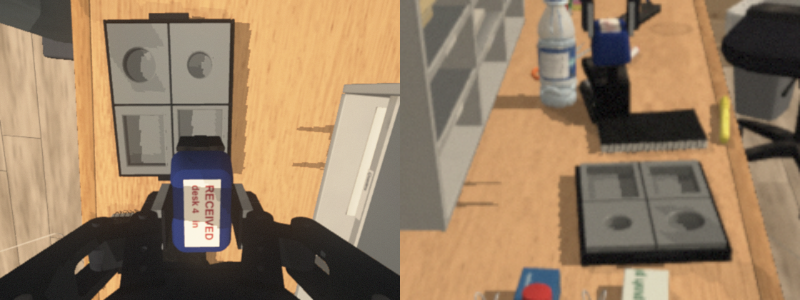

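```bash
python3 - <<'E'
from h import *
np.set_printoptions(precision=4,suppress=True)
st=dict(position=np.array([.47234,-.30969,.18604]),ee_rot=np.array([-.0012,.67541,.73744,.000535]))
P=wray(st,np.array([(169.5,104),(138.5,65),(200,64)])*1.4,.021);print(P)
y=np.radians(5);ex=np.array([np.cos(y),np.sin(y)]);ey=np.array([-ex[1],ex[0]])
c=P[0];print("c from wells",(P[1]+P[2])/2-.0495*ey,"top .4263 -.2688")
for n,a,b in(("stamp",1,-1),("staple",-1,-1),("batt",1,1),("glue",-1,1)):print(n,c+a*.0385*ex+b*.0495*ey)
E
```

```text
[[ 0.4271 -0.2666]
 [ 0.3854 -0.2215]
 [ 0.4631 -0.2135]]
c from wells [ 0.4286 -0.2668] top .4263 -.2688
stamp [ 0.4698 -0.3126]
staple [ 0.3931 -0.3193]
batt [ 0.4612 -0.214 ]
glue [ 0.3845 -0.2207]
```

Emit:
{"api": "move_arm", "payload": {"deltas": [[[-0.004,-0.003,0.03,0,1],[-0.004,-0.003,0.07,0,1],[-0.004,-0.003,0.1,0,1],[-0.004,-0.003,0.115,0,1],[-0.004,-0.003,0.123,0,1],[-0.004,-0.003,0.127,0,1],[-0.004,-0.003,0.13,0,1],[-0.004,-0.003,0.13,0,1]]]}}

```text
clock: 5.8
position: [0.4707, -0.3147, 0.0838]
ee_rot: [0.001, 0.675, 0.737, 0.0]
contact_force: [-0.3, -0.7, -1.6]
width: 0.0364
gripper_force: 50.2
```

```bash
python3 - <<'E'
from h import *
st=manip.get_state();print(st["position"],st["contact_force"],st["moment"])
b=manip.get_image("side")[:,:,::-1]
cv2.imwrite("pics/c5.png",cv2.resize(b[130:240,260:400],(700,550)))
E
```

```text
[ 0.47073142 -0.3147123   0.0837585 ] [-0.33926067 -0.65199304 -1.60488401] [ 0.06668511  0.0400056  -0.01242392]
```

View pics/c5.png

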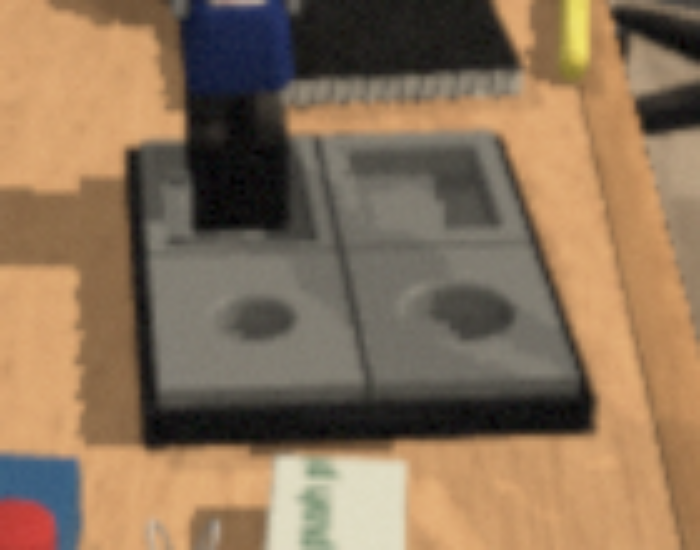

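The stamp's foot sits inside the far-left pocket. I lower it the last few millimetres.

Emit:
{"api": "move_arm", "payload": {"deltas": [[[0.002,0,0.003,0,1],[0.002,0,0.006,0,1],[0.002,0,0.006,0,1],[0.002,0,0.006,0,1]]]}}

```text
clock: 6.25
position: [0.4703, -0.3129, 0.0788]
ee_rot: [0.0, 0.675, 0.737, 0.0]
contact_force: [-1.2, 0.6, 2.7]
width: 0.0363
gripper_force: 50.8
```

Emit:
{"api": "move_arm", "payload": {"deltas": [[[0,0,0,0,0.3],[0,0,0,0,0],[0,0,0,0,-0.5],[0,0,0,0,-1],[0,0,0,0,-1],[0,0,0,0,-1],[0,0,-0.05,0,-1],[0,0,-0.1,0,-1],[0,0,-0.15,0,-1],[0,0,-0.19,0,-1],[0,0,-0.19,0,-1]]]}}

```text
clock: 7.35
position: [0.4725, -0.3148, 0.2357]
ee_rot: [0.005, 0.675, 0.737, 0.0]
contact_force: [0.4, -0.5, -0.5]
width: 0.0854
gripper_force: 0.0
```

```bash
python3 - <<'E'
from h import *
st=manip.get_state();print(list(st["position"]),list(st["ee_rot"]))
a=manip.get_image("wrist")[:,:,::-1];b=manip.get_image("side")[:,:,::-1]
cv2.imwrite("pics/c6.png",np.hstack([cv2.resize(a,(400,300)),cv2.resize(b[130:235,260:400],(400,300))]))
print(goto(st,.542,-.08,.23,0),goto(st,.526,.012,.26,0))
E
```

```text
[np.float64(0.4724705774509012), np.float64(-0.314826876361022), np.float64(0.23569129179260678)] [np.float64(0.00545863569377199), np.float64(0.6753791903365024), np.float64(0.7374504292344727), np.float64(0.00013030220652607389)]
(array([0.2848, 0.1123, 0.0057]), np.float64(0.0419)) (array([ 0.4008,  0.1027, -0.0328]), np.float64(0.0419))
```

View pics/c6.png

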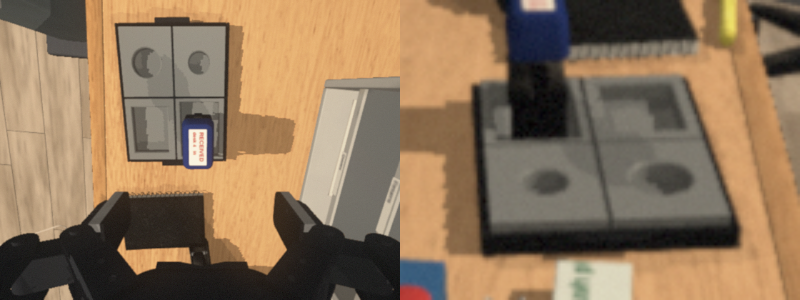

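Emit:
{"api": "move_arm", "payload": {"deltas": [[[0.06,0.015,0,0.02,-1],[0.12,0.03,0,0.042,-1],[0.18,0.045,0.02,0.042,-1],[0.24,0.06,0.04,0.042,-1],[0.3,0.075,0.06,0.042,-1],[0.35,0.09,0.08,0.042,-1],[0.39,0.1,0.082,0.042,-1],[0.4045,0.1035,0.082,0.042,-1],[0.4045,0.1035,0.082,0.042,-1],[0.4045,0.1035,0.082,0.042,-1]]]}}

```text
clock: 8.45
position: [0.5238, 0.0159, 0.1641]
ee_rot: [-0.0, 0.707, 0.707, -0.001]
contact_force: [-0.0, 0.5, 0.8]
width: 0.0856
gripper_force: 0.0
```

```bash
python3 - <<'E'
from h import *
st=manip.get_state();print(list(st["position"]),list(st["ee_rot"]))
a=manip.get_image("wrist")[:,:,::-1].copy()
cv2.imwrite("pics/w7.png",a)
hsv=cv2.cvtColor(a,cv2.COLOR_BGR2HSV)
m=cv2.inRange(hsv,(0,150,110),(8,255,255))|cv2.inRange(hsv,(172,150,110),(180,255,255))
cs,_=cv2.findContours(m,0,2)
for c in cs:
    if cv2.contourArea(c)>150:
        (u,v),r=cv2.minEnclosingCircle(c);print(u,v,r,cv2.boundingRect(c),wray(st,[[u,v]],.092))
E
```

```text
[np.float64(0.5238396744168022), np.float64(0.015852494460716727), np.float64(0.16408599394331136)] [np.float64(-4.02894368712201e-05), np.float64(0.7071206296597805), np.float64(0.7070924403752625), np.float64(-0.0008332169419133719)]
284.558837890625 219.61764526367188 19.170833587646484 (268, 202, 35, 37) [[0.52667795 0.01651063]]
```

View pics/w7.png

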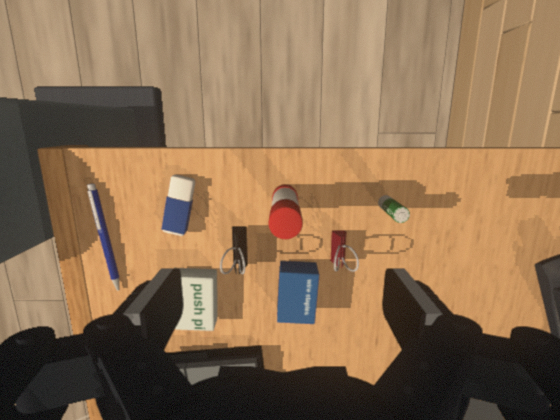

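Emit:
{"api": "move_arm", "payload": {"deltas": [[[0.001,0.004,0.04,0,-1],[0.001,0.004,0.09,0,-1],[0.001,0.004,0.13,0,-1],[0.001,0.004,0.143,0,-1],[0.001,0.004,0.143,0,1],[0.001,0.004,0.143,0,1],[0.001,0.004,0.143,0,1],[0.001,0.004,0.143,0,1],[0.001,0.004,0.143,0,1],[0.001,0.004,0.143,0,1],[0.001,0.004,0.143,0,1],[0.001,0.004,0.143,0,1]]], "squeeze": 40}}

```text
clock: 9.7
position: [0.5282, 0.0175, 0.0518]
ee_rot: [0.001, 0.707, 0.707, 0.001]
contact_force: [-0.9, -0.3, 6.3]
width: 0.0241
gripper_force: 38.8
```

```bash
python3 - <<'E'
from h import *
st=manip.get_state();print(st["position"],st["ee_rot"],st["width"],st["contact_force"])
E
```

```text
[0.52821324 0.01751138 0.05178159] [1.05744669e-03 7.07033062e-01 7.07179416e-01 6.35470894e-04] 0.024069772182491584 [-0.9365774  -0.26567568  6.28381846]
```

Emit:
{"api": "move_arm", "payload": {"deltas": [[[0,0,-0.04,0,1],[0,0,-0.09,0,1],[-0.02,-0.01,-0.137,0,1],[-0.06,-0.04,-0.137,0,1],[-0.11,-0.07,-0.137,0,1],[-0.16,-0.1,-0.137,0,1],[-0.21,-0.13,-0.137,0,1],[-0.26,-0.16,-0.137,0,1],[-0.29,-0.175,-0.137,0,1],[-0.2975,-0.179,-0.137,0,1],[-0.2975,-0.179,-0.137,0,1],[-0.2975,-0.179,-0.137,0,1]]]}}

```text
clock: 10.9
position: [0.3846, -0.2195, 0.1599]
ee_rot: [-0.0, 0.707, 0.707, 0.0]
contact_force: [0.7, 0.2, -0.1]
width: 0.024
gripper_force: 39.4
```

```bash
python3 - <<'E'
from h import *
st=manip.get_state();print(st["position"],st["ee_rot"],st["width"],st["contact_force"])
print(goto(st,.385,-.2207,.061,0))
a=manip.get_image("wrist")[:,:,::-1];b=manip.get_image("side")[:,:,::-1]
cv2.imwrite("pics/c8.png",np.hstack([cv2.resize(a,(400,300)),cv2.resize(b[80:245,240:460],(400,300))]))
E
```

```text
[ 0.38458351 -0.21948283  0.1599281 ] [-6.82381313e-05  7.07070448e-01  7.07142984e-01  4.21245330e-04] 0.02398807336783864 [ 0.65987176  0.17037401 -0.12463265]
(array([-0.0016,  0.0005,  0.1237]), np.float64(0.0))
```

View pics/c8.png

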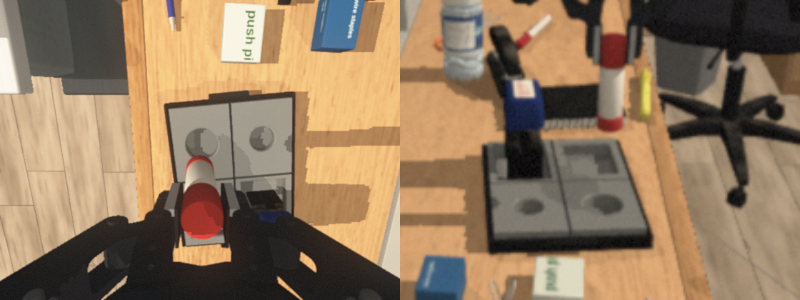

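Emit:
{"api": "move_arm", "payload": {"deltas": [[[-0.001,0.0005,0.04,0,1],[-0.001,0.0005,0.08,0,1],[-0.001,0.0005,0.1,0,1],[-0.001,0.0005,0.112,0,1],[-0.001,0.0005,0.12,0,1],[-0.001,0.0005,0.125,0,1],[-0.001,0.0005,0.126,0,1],[-0.001,0.0005,0.126,0,1]]]}}

```text
clock: 11.8
position: [0.385, -0.2215, 0.0596]
ee_rot: [0.001, 0.707, 0.707, 0.0]
contact_force: [0.1, -0.3, -0.9]
width: 0.0238
gripper_force: 39.4
```

Emit:
{"api": "move_arm", "payload": {"deltas": [[[0,0,0.0015,0,1],[0,0,0.0015,0,1],[0,0,0.0015,0,0.5],[0,0,0.0015,0,0.2],[0,0,0.0015,0,-0.2],[0,0,0.0015,0,-1],[0,0,0.0015,0,-1],[0,0,0.0015,0,-1],[0,0,-0.05,0,-1],[0,0,-0.1,0,-1],[0,0,-0.14,0,-1]]]}}

```text
clock: 12.9
position: [0.3849, -0.2214, 0.173]
ee_rot: [0.001, 0.707, 0.707, 0.0]
contact_force: [-0.1, -0.3, 0.4]
width: 0.0855
gripper_force: 0.0
```

```bash
python3 - <<'E'
from h import *
st=manip.get_state();print(st["position"],st["width"],st["contact_force"])
print(goto(st,.626,.012,.13,0))
b=manip.get_image("side")[:,:,::-1]
cv2.imwrite("pics/c9.png",cv2.resize(b[80:245,240:460],(400,300)))
E
```

```text
[ 0.38487901 -0.22141806  0.17297853] 0.08545653692091341 [-0.13747808 -0.25862583  0.3754282 ]
(array([0.2919, 0.3013, 0.0538]), np.float64(-0.0001))
```

View pics/c9.png

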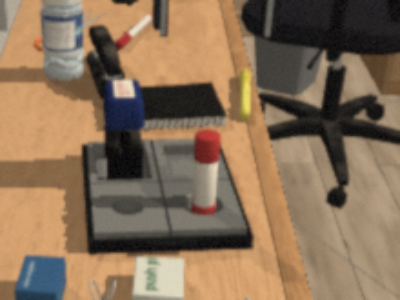

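Glue stick and stamp stand in their places. Now the battery.

Emit:
{"api": "move_arm", "payload": {"deltas": [[[0.04,0.03,0,0,-1],[0.08,0.07,0,0,-1],[0.12,0.11,0,0,-1],[0.16,0.15,0,0,-1],[0.2,0.2,0,0,-1],[0.24,0.24,0.02,0,-1],[0.27,0.28,0.04,0,-1],[0.292,0.301,0.054,0,-1],[0.292,0.301,0.054,0,-1],[0.292,0.301,0.054,0,-1]]]}}

```text
clock: 13.95
position: [0.6248, 0.0126, 0.1268]
ee_rot: [-0.001, 0.707, 0.707, -0.001]
contact_force: [0.8, -0.6, 1.1]
width: 0.0855
gripper_force: 0.0
```

```bash
python3 - <<'E'
from h import *
st=manip.get_state();print(list(st["position"]),list(st["ee_rot"]))
a=manip.get_image("wrist")[:,:,::-1].copy()
cv2.imwrite("pics/w10.png",a);c=a[180:300,220:345]
hsv=cv2.cvtColor(c,cv2.COLOR_BGR2HSV)
for n,m in(("green",cv2.inRange(hsv,(40,60,30),(90,255,255))),("white",cv2.inRange(hsv,(0,0,120),(180,60,255)))):
    for k in cv2.findContours(m,0,2)[0]:
        if cv2.contourArea(k)>40:
            r=cv2.boundingRect(k);u=220+r[0]+r[2]/2;v=180+r[1]+r[3]/2;print(n,r,u,v,wray(st,[[u,v]],.05),wray(st,[[u,v]],.04))
E
```

```text
[np.float64(0.6248180220241205), np.float64(0.012559627608191485), np.float64(0.1268357272599916)] [np.float64(-0.0006788514384415675), np.float64(0.7067680450034719), np.float64(0.7074443331874279), np.float64(-0.0009925541247001587)]
green (54, 26, 9, 16) 278.5 214.0 [[0.6231895  0.01613176]] [[0.62306087 0.01340214]]
white (53, 35, 19, 18) 282.5 224.0 [[0.6261029  0.00854101]] [[0.6260978  0.00548954]]
```

View pics/w10.png

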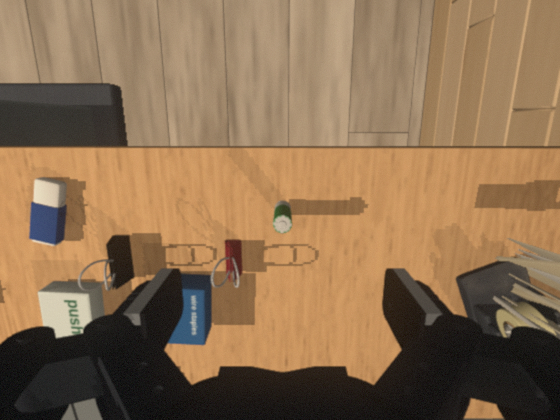

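Emit:
{"api": "move_arm", "payload": {"deltas": [[[-0.004,0.0015,0.04,0,-1],[-0.004,0.0015,0.08,0,-1],[-0.004,0.0015,0.11,0,-1],[-0.004,0.0015,0.124,0,-1],[-0.004,0.0015,0.126,0,-1],[-0.004,0.0015,0.126,0,0.2],[-0.004,0.0015,0.126,0,0.5],[-0.004,0.0015,0.126,0,1],[-0.004,0.0015,0.126,0,1],[-0.004,0.0015,0.126,0,1],[-0.004,0.0015,0.126,0,1],[-0.004,0.0015,0.126,0,1]]], "squeeze": 30}}

```text
clock: 15.2
position: [0.6269, 0.0092, 0.0276]
ee_rot: [0.0, 0.707, 0.707, 0.0]
contact_force: [-0.3, 0.5, 3.9]
width: 0.0125
gripper_force: 29.3
```

```bash
python3 - <<'E'
from h import *
st=manip.get_state();print(st["position"],st["ee_rot"],st["width"],st["contact_force"],st["gripper_force"])
print(goto(st,.4615,-.2145,.15,0))
E
```

```text
[0.62692989 0.00916904 0.02762181] [3.71745093e-04 7.07129164e-01 7.07084263e-01 2.29050529e-04] 0.012531705342604272 [-0.32257211  0.5024023   3.87395545] 29.308280646800995
(array([-0.2796, -0.2066, -0.1531]), np.float64(-0.0))
```

Emit:
{"api": "move_arm", "payload": {"deltas": [[[0,0,-0.05,0,1],[0,0,-0.1,0,1],[-0.02,-0.01,-0.15,0,1],[-0.06,-0.04,-0.17,0,1],[-0.1,-0.08,-0.17,0,1],[-0.14,-0.11,-0.17,0,1],[-0.18,-0.14,-0.17,0,1],[-0.22,-0.17,-0.17,0,1],[-0.26,-0.195,-0.17,0,1],[-0.2796,-0.2066,-0.17,0,1],[-0.2796,-0.2066,-0.17,0,1],[-0.2796,-0.2066,-0.17,0,1]]]}}

```text
clock: 16.4
position: [0.4613, -0.2143, 0.1629]
ee_rot: [-0.0, 0.708, 0.707, 0.0]
contact_force: [-0.1, 0.3, -0.7]
width: 0.012
gripper_force: 29.3
```

```bash
python3 - <<'E'
from h import *
st=manip.get_state();print(st["position"],st["ee_rot"],st["width"],st["contact_force"])
print(goto(st,.4615,-.2145,.036,0))
a=manip.get_image("wrist")[:,:,::-1];b=manip.get_image("side")[:,:,::-1]
cv2.imwrite("pics/c11.png",np.hstack([cv2.resize(a,(400,300)),cv2.resize(b[80:245,240:460],(400,300))]))
E
```

```text
[ 0.46128378 -0.21429768  0.16290417] [-2.12040143e-04  7.07589895e-01  7.06623227e-01  3.32289491e-04] 0.01201131682781953 [-0.1214262   0.33545019 -0.74615569]
(array([-0.0004,  0.0002,  0.1586]), np.float64(-0.0007))
```

View pics/c11.png

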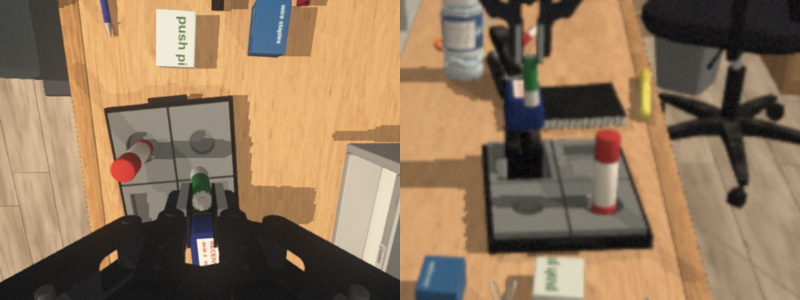

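Emit:
{"api": "move_arm", "payload": {"deltas": [[[0,0,0.05,0,1],[0,0,0.09,0,1],[0,0,0.12,0,1],[0,0,0.135,0,1],[0,0,0.145,0,1],[0,0,0.153,0,1],[0,0,0.158,0,1],[0,0,0.16,0,1],[0,0,0.16,0,1]]]}}

```text
clock: 17.4
position: [0.4616, -0.2147, 0.0355]
ee_rot: [0.0, 0.707, 0.707, 0.0]
contact_force: [0.5, -0.2, -0.4]
width: 0.0123
gripper_force: 29.3
```

```bash
python3 - <<'E'
from h import *
st=manip.get_state();print(st["position"],st["ee_rot"],st["width"],st["contact_force"])
b=manip.get_image("side")[:,:,::-1]
cv2.imwrite("pics/c12.png",cv2.resize(b[130:240,260:400],(700,550),interpolation=2))
E
```

```text
[ 0.46161421 -0.21472251  0.03547315] [4.95927394e-04 7.07206933e-01 7.07006436e-01 8.79814716e-05] 0.012257775156852974 [ 0.5156184  -0.15210931 -0.36257408]
```

View pics/c12.png

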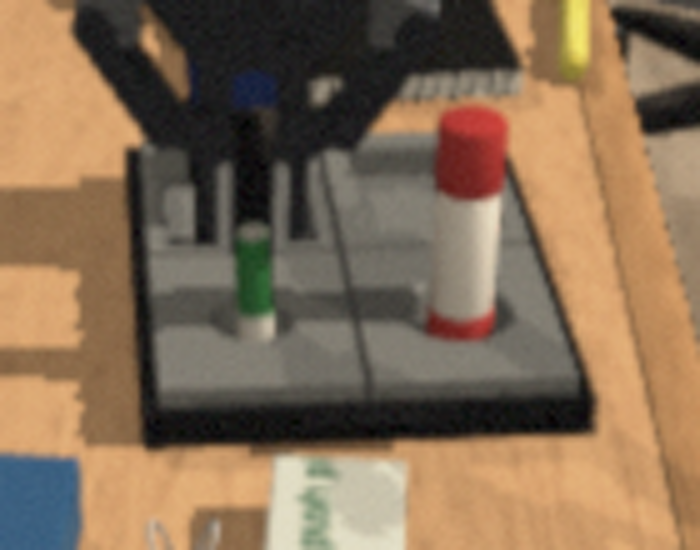

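The battery appears upright in its well, but the fingers seem behind it; I check from the wrist.

```bash
python3 - <<'E'
from h import *
a=manip.get_image("wrist")[:,:,::-1].copy();b=manip.get_image("side")[:,:,::-1]
cv2.imwrite("pics/c13.png",np.hstack([a[60:420,80:480],cv2.resize(b[60:240,240:440],(400,360),interpolation=2)]))
E
```

```text
(no output)
```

View pics/c13.png

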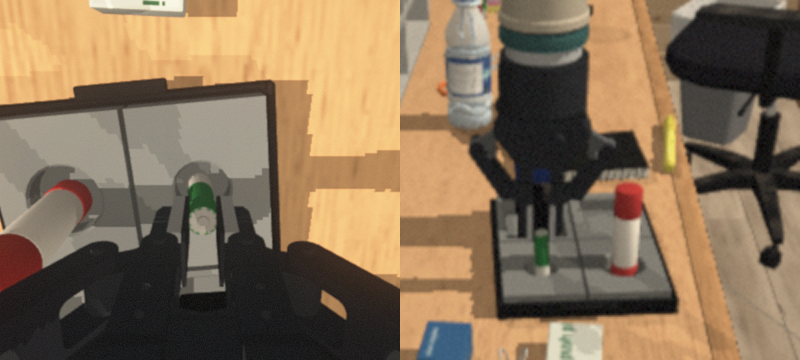

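The battery's top is at wrist pixel (282,280), which puts it on the TCP axis and over its well. I have now viewed 17 pictures, over the limit of 14, so from here I use numeric measurements only. Next I release the battery with the fingers partly open, so they clear the glue stick.

Emit:
{"api": "move_arm", "payload": {"deltas": [[[0,0,0.001,0,1],[0,0,0.001,0,0.65],[0,0,0.001,0,0.5],[0,0,0.001,0,0.3],[0,0,0.001,0,0.1],[0,0,0.001,0,0.1],[0,0,0.001,0,0.1],[0,0,-0.03,0,0.1],[0,0,-0.08,0,0.1],[0,0,-0.13,0,0],[0,0,-0.17,0,-1],[0,0,-0.17,0,-1]]]}}

```text
clock: 18.75
position: [0.4642, -0.2163, 0.1759]
ee_rot: [0.005, 0.707, 0.707, 0.001]
contact_force: [0.8, -1.1, 0.2]
width: 0.0702
gripper_force: 0.0
```

```bash
python3 - <<'E'
from h import *
st=manip.get_state();print(st["position"],st["width"],st["contact_force"])
a=manip.get_image("top")[:,:,::-1].copy();hsv=cv2.cvtColor(a,cv2.COLOR_BGR2HSV)
m=cv2.inRange(hsv,(40,60,20),(90,255,255))
for k in cv2.findContours(m,0,2)[0]:
    if cv2.contourArea(k)>8:print("top",cv2.boundingRect(k))
s=manip.get_image("side")[:,:,::-1].copy();m=cv2.inRange(cv2.cvtColor(s,cv2.COLOR_BGR2HSV),(40,60,20),(90,255,255));m[:,:260]=0;m[:,360:]=0
for k in cv2.findContours(m,0,2)[0]:
    if cv2.contourArea(k)>8:print("side",cv2.boundingRect(k))
p=manip.camera_params("side")
for z in(.012,.057):
    X=p["R"]@[.4615,-.2145,z]+p["t"];print(p["fx"]*X[0]/X[2]+p["cx"],p["fy"]*X[1]/X[2]+p["cy"])
print(goto(st,.542,-.078,.17,-2))
E
```

```text
[ 0.46420762 -0.21630229  0.1759286 ] 0.0701931014920574 [ 0.82596688 -1.06548761  0.15016412]
top (291, 333, 9, 18)
top (332, 232, 27, 23)
top (361, 187, 35, 51)
side (307, 176, 10, 18)
310.2598523845348 196.62412441123405
310.5415228267019 175.87523493231828
(array([0.1729, 0.0971, 0.0073]), np.float64(0.0166))
```

Emit:
{"api": "move_arm", "payload": {"deltas": [[[0.04,0.02,0,0,-1],[0.08,0.04,0,0.016,-1],[0.12,0.06,0,0.016,-1],[0.15,0.08,0,0.016,-1],[0.17,0.095,0.007,0.016,-1],[0.173,0.097,0.007,0.016,-1],[0.173,0.097,0.007,0.016,-1],[0.173,0.097,0.007,0.016,-1]]]}}

```text
clock: 19.65
position: [0.538, -0.0766, 0.1646]
ee_rot: [-0.001, 0.719, 0.695, -0.001]
contact_force: [-0.2, 0.0, 0.3]
width: 0.0855
gripper_force: 0.0
```

```bash
python3 - <<'E'
from h import *
np.set_printoptions(precision=4,suppress=True)
st=manip.get_state();print(st["position"],st["ee_rot"])
a=manip.get_image("wrist")[:,:,::-1].copy();cv2.imwrite("pics/w14.png",a)
hsv=cv2.cvtColor(a,cv2.COLOR_BGR2HSV);m=cv2.inRange(hsv,(95,110,30),(118,255,255))
m=cv2.morphologyEx(m,cv2.MORPH_CLOSE,np.ones((13,13)))
for k in cv2.findContours(m,0,2)[0]:
    if cv2.contourArea(k)>400:
        r=cv2.minAreaRect(k);b=wray(st,cv2.boxPoints(r),.03);print(cv2.boundingRect(k),r,wray(st,[r[0]],.03));print(b,np.linalg.norm(np.diff(b,axis=0),axis=1))
        q=cv2.approxPolyDP(k,4,True)[:,0];print(q.tolist());print(wray(st,q,.03))
E
```

```text
[ 0.538  -0.0766  0.1646] [-0.0007  0.719   0.695  -0.0008]
(264, 176, 40, 58) ((283.5, 204.5), (39.0, 57.0), 0.0) [[ 0.54 -0.08]]
[[ 0.5212 -0.1063]
 [ 0.5238 -0.0537]
 [ 0.5579 -0.0549]
 [ 0.557  -0.1075]] [0.0527 0.0342 0.0526]
[[265, 176], [264, 233], [301, 233], [303, 178]]
[[ 0.5246 -0.0537]
 [ 0.5212 -0.1063]
 [ 0.5552 -0.1075]
 [ 0.5579 -0.0566]]
(136, 100, 24, 40) ((148.03961181640625, 119.60397338867188), (21.890817642211914, 37.41339874267578), 5.710593223571777) [[ 0.4288 -0.0029]]
[[ 0.4159 -0.0168]
 [ 0.4235  0.013 ]
 [ 0.4413  0.0107]
 [ 0.4342 -0.0192]] [0.0307 0.0179 0.0307]
[[139, 100], [136, 135], [157, 139], [159, 114]]
[[ 0.4235  0.0129]
 [ 0.4168 -0.015 ]
 [ 0.4342 -0.019 ]
 [ 0.4386  0.0013]]
```

Emit:
{"api": "move_arm", "payload": {"deltas": [[[-0.006,0.003,0.05,0.012,-1],[-0.006,0.003,0.1,0.012,-1],[-0.006,0.003,0.14,0.012,-1],[-0.006,0.003,0.165,0.012,-1],[-0.006,0.003,0.178,0.012,-1],[-0.006,0.003,0.18,0.012,0.5],[-0.006,0.003,0.18,0.012,1],[-0.006,0.003,0.18,0.012,1],[-0.006,0.003,0.18,0.012,1],[-0.006,0.003,0.18,0.012,1],[-0.006,0.003,0.18,0.012,1],[-0.006,0.003,0.18,0.012,1]]], "squeeze": 40}}

```text
clock: 20.9
position: [0.5412, -0.0809, 0.0217]
ee_rot: [0.0, 0.728, 0.686, 0.0]
contact_force: [-0.4, -0.2, 0.1]
width: -0.0002
gripper_force: 0.0
```

```bash
python3 - <<'E'
from h import *
st=manip.get_state();print(st["position"],st["ee_rot"],st["width"],st["contact_force"],st["gripper_force"])
E
```

```text
[ 0.54124971 -0.08093422  0.02169843] [2.11426247e-04 7.27540330e-01 6.86064879e-01 7.50794673e-05] -0.0001740615580374027 [-0.40138724 -0.22123069  0.08844715] 0.0
```

Emit:
{"api": "move_arm", "payload": {"deltas": [[[0,0,-0.01,0,0.9],[0,0,-0.04,0,0.5],[0,0,-0.09,0,0],[0,0,-0.14,0,-1],[0,0,-0.18,0,-1],[0,0,-0.18,0,-1],[0,0,-0.18,0,-1]]]}}

```text
clock: 21.6
position: [0.5414, -0.081, 0.1665]
ee_rot: [0.001, 0.728, 0.686, 0.001]
contact_force: [-0.7, 0.6, -0.7]
width: 0.0851
gripper_force: 0.0
```

```bash
cat > st.py <<'E'
from h import *
np.set_printoptions(precision=4,suppress=True)
def staple(n,zz=.03):
    st=manip.get_state();print(st["position"],st["ee_rot"])
    a=manip.get_image("wrist")[:,:,::-1].copy();cv2.imwrite(f"pics/{n}.png",a)
    hsv=cv2.cvtColor(a,cv2.COLOR_BGR2HSV);m=cv2.inRange(hsv,(95,110,30),(118,255,255))
    m=cv2.morphologyEx(m,cv2.MORPH_CLOSE,np.ones((13,13)))
    for k in cv2.findContours(m,0,2)[0]:
        if cv2.contourArea(k)>400:
            r=cv2.minAreaRect(k);q=cv2.approxPolyDP(k,3,True)[:,0]
            print(cv2.boundingRect(k),np.round(r[1],1),round(r[2],1),wray(st,[r[0]],zz),q.tolist());print(wray(st,q,zz))
            t=hsv[k[:,0,1].min():k[:,0,1].max(),k[:,0,0].min():k[:,0,0].max(),2]
            print("row-mean V",t.mean(1).astype(int).tolist())
E
python3 -c "
from st import *
staple('w15')
s=manip.get_image('side')[:,:,::-1].copy();cv2.imwrite('pics/s15.png',s)
o=cv2.imread('pics/side0.png')
for i in(o,s):
    m=cv2.inRange(cv2.cvtColor(i,cv2.COLOR_BGR2HSV),(95,110,30),(118,255,255));m[:200]=0;m[:,:230]=0;m[:,300:]=0
    print([cv2.boundingRect(k) for k in cv2.findContours(m,0,2)[0] if cv2.contourArea(k)>20])
"
```

```text
[ 0.5414 -0.081   0.1665] [0.0009 0.7276 0.686  0.0005]
(259, 172, 40, 57) [56. 39.] 90.0 [[ 0.5397 -0.0805]] [[260, 172], [260, 228], [297, 228], [298, 172]]
[[ 0.525  -0.0543]
 [ 0.521  -0.1058]
 [ 0.555  -0.1079]
 [ 0.5584 -0.0563]]
row-mean V [108, 118, 120, 121, 121, 122, 124, 126, 126, 126, 126, 125, 127, 127, 126, 125, 124, 125, 127, 126, 124, 123, 122, 124, 127, 127, 126, 125, 128, 126, 127, 127, 127, 126, 129, 128, 127, 126, 126, 126, 127, 128, 127, 125, 125, 127, 127, 125, 122, 122, 123, 122, 122, 122, 122, 122]
(130, 99, 25, 39) [22.7 36. ] 7.8 [[ 0.4284 -0.003 ]] [[133, 99], [130, 134], [149, 137], [154, 107]]
[[ 0.4244  0.0125]
 [ 0.4168 -0.0153]
 [ 0.4326 -0.0188]
 [ 0.4407  0.0052]]
row-mean V [156, 133, 117, 113, 113, 113, 113, 113, 113, 113, 113, 112, 112, 112, 112, 112, 112, 113, 113, 113, 114, 114, 113, 114, 113, 114, 114, 114, 114, 114, 114, 115, 115, 114, 115, 115, 116, 124]
[(249, 222, 26, 31)]
[(249, 222, 26, 32)]
```

The carton has not moved, so the fingers closed above it. I try again lower.

Emit:
{"api": "move_arm", "payload": {"deltas": [[[0,-0.001,0.05,0,-1],[0,-0.001,0.1,0,-1],[0,-0.001,0.15,0,-1],[0,-0.001,0.18,0,-1],[0,-0.001,0.195,0,-1],[0,-0.001,0.203,0,-1],[0,-0.001,0.203,0,-1]]]}}

```text
clock: 22.4
position: [0.5401, -0.0809, 0.0024]
ee_rot: [-0.001, 0.728, 0.686, -0.0]
contact_force: [0.3, -0.1, -0.4]
width: 0.0853
gripper_force: 0.0
```

Emit:
{"api": "move_arm", "payload": {"deltas": [[[0,0,-0.002,0,0],[0,0,-0.002,0,0.2],[0,0,-0.002,0,0.5],[0,0,-0.002,0,1],[0,0,-0.002,0,1],[0,0,-0.002,0,1],[0,0,-0.002,0,1],[0,0,-0.002,0,1]]]}}

```text
clock: 23.2
position: [0.5411, -0.0811, 0.006]
ee_rot: [0.001, 0.728, 0.686, 0.001]
contact_force: [-0.5, -0.1, 5.3]
width: 0.0364
gripper_force: 40.0
```

```bash
python3 - <<'E'
from h import *
st=manip.get_state();print(goto(st,.3935,-.319,.15,5))
E
```

```text
(array([-0.3077, -0.1663, -0.1802]), np.float64(-0.0697))
```

Emit:
{"api": "move_arm", "payload": {"deltas": [[[0,0,-0.04,0,1],[0,0,-0.09,0,1],[0,0,-0.14,0,1],[-0.04,-0.02,-0.18,-0.02,1],[-0.08,-0.04,-0.18,-0.04,1],[-0.13,-0.07,-0.18,-0.06,1],[-0.18,-0.1,-0.18,-0.0697,1],[-0.23,-0.13,-0.18,-0.0697,1],[-0.28,-0.15,-0.18,-0.0697,1],[-0.3077,-0.1663,-0.18,-0.0697,1],[-0.3077,-0.1663,-0.18,-0.0697,1],[-0.3077,-0.1663,-0.18,-0.0697,1]]]}}

```text
clock: 24.4
position: [0.3928, -0.3187, 0.1487]
ee_rot: [-0.0, 0.676, 0.737, 0.0]
contact_force: [-0.6, 0.4, -0.6]
width: 0.0363
gripper_force: 40.7
```

```bash
python3 - <<'E'
from st import *
st=manip.get_state();print(st["width"],st["gripper_force"],goto(st,.3935,-.319,.016,5))
staple("w16",st["position"][2]+.024)
E
```

```text
0.036312127830103014 40.673696994781494 (array([-0.0005,  0.0008,  0.1658]), np.float64(-0.0009))
[ 0.3928 -0.3187  0.1487] [-0.0002  0.6763  0.7366  0.0004]
(239, 210, 88, 128) [127.  87.] 90.0 [[ 0.3937 -0.3147]] [[317, 210], [285, 213], [285, 219], [240, 226], [243, 336], [322, 336], [326, 226]]
[[ 0.4055 -0.2849]
 [ 0.3924 -0.2873]
 [ 0.3926 -0.2899]
 [ 0.3741 -0.2945]
 [ 0.3782 -0.3476]
 [ 0.4146 -0.3445]
 [ 0.4101 -0.2915]]
row-mean V [85, 85, 85, 85, 85, 84, 84, 85, 85, 85, 85, 86, 88, 91, 99, 121, 147, 155, 155, 156, 157, 157, 158, 158, 158, 157, 158, 158, 160, 164, 165, 164, 163, 163, 164, 165, 164, 166, 164, 162, 164, 168, 167, 162, 163, 168, 167, 164, 158, 153, 148, 140, 132, 123, 115, 113, 112, 111, 110, 110, 110, 111, 112, 114, 115, 115, 115, 114, 112, 112, 115, 119, 117, 114, 114, 116, 116, 115, 116, 118, 115, 114, 117, 121, 117, 115, 116, 118, 117, 115, 118, 120, 117, 119, 128, 137, 145, 151, 153, 152, 151, 156, 163, 165, 164, 165, 166, 165, 163, 163, 162, 161, 161, 161, 161, 161, 160, 160, 160, 160, 159, 159, 159, 159, 159, 157, 142]
(356, 188, 48, 81) [43.4 78.1] 32.9 [[ 0.4268 -0.2897]] [[381, 190], [366, 189], [359, 197], [356, 259], [360, 268], [362, 236], [375, 235], [381, 242], [384, 210], [403, 208]]
[[ 0.4306 -0.2743]
 [ 0.4244 -0.2744]
 [ 0.4221 -0.2779]
 [ 0.4248 -0.3052]
 [ 0.4271 -0.3092]
 [ 0.4258 -0.2946]
 [ 0.4312 -0.2937]
 [ 0.4343 -0.2966]
 [ 0.4332 -0.2825]
 [ 0.4409 -0.281 ]]
row-mean V [64, 67, 69, 72, 76, 79, 79, 78, 76, 75, 74, 74, 74, 77, 80, 82, 83, 84, 84, 85, 86, 86, 95, 128, 134, 134, 134, 134, 133, 131, 132, 132, 130, 133, 132, 132, 132, 133, 135, 135, 134, 134, 135, 136, 134, 133, 134, 135, 138, 140, 141, 140, 138, 138, 136, 139, 142, 143, 143, 144, 144, 144, 145, 143, 141, 141, 141, 141, 143, 142, 142, 145, 146, 146, 146, 146, 146, 147, 148, 151]
```

Emit:
{"api": "move_arm", "payload": {"deltas": [[[0,0,0.05,0,1],[0,0,0.1,0,1],[0,0,0.13,0,1],[0,0,0.145,0,1],[0,0,0.155,0,1],[0,0,0.161,0,1],[0,0,0.165,0,1],[0,0,0.166,0,1],[0,0,0.166,0,1]]]}}

```text
clock: 25.35
position: [0.3934, -0.3193, 0.0165]
ee_rot: [0.001, 0.676, 0.737, -0.0]
contact_force: [-0.4, -0.2, -1.0]
width: 0.0366
gripper_force: 40.7
```

Emit:
{"api": "move_arm", "payload": {"deltas": [[[0,0,0.002,0,1],[0,0,0.004,0,1],[0,0,0.004,0,1]]]}}

```text
clock: 25.65
position: [0.3932, -0.3192, 0.013]
ee_rot: [0.0, 0.676, 0.737, -0.0]
contact_force: [0.1, -0.2, 2.0]
width: 0.0366
gripper_force: 40.9
```

Emit:
{"api": "move_arm", "payload": {"deltas": [[[0,0,0,0,0],[0,0,0,0,-0.1],[0,0,0,0,-0.2],[0,0,0,0,-0.2],[0,0,0,0,-0.2],[0,0,-0.03,0,-0.2],[0,0,-0.08,0,-0.2],[0,0,-0.13,0,-0.2],[0,0,-0.18,0,-0.2],[0,0,-0.22,0,-1],[0,0,-0.22,0,-1],[0,0,-0.22,0,-1]]]}}

```text
clock: 26.85
position: [0.3932, -0.3189, 0.1892]
ee_rot: [0.001, 0.676, 0.737, -0.0]
contact_force: [-0.2, -0.3, -0.5]
width: 0.0851
gripper_force: 0.0
```

```bash
python3 - <<'E'
from h import *
st=manip.get_state();print(st["position"],st["width"],st["contact_force"],st["clock"])
print(goto(st,.25,-.42,.3,5))
E
```

```text
[ 0.39320038 -0.31891906  0.18919642] 0.08514160625972038 [-0.17596014 -0.34469546 -0.54104744] 26.85
(array([-0.1105, -0.1892, -0.1385]), np.float64(-0.0))
```

Emit:
{"api": "move_arm", "payload": {"deltas": [[[0,0,-0.06,0,-1],[-0.05,0.02,-0.12,0,-1],[-0.1,0.04,-0.15,0,-1],[-0.1,0.04,-0.15,0,-1],[-0.1,0.04,-0.15,0,-1],[-0.1,0.04,-0.15,0,-1]]]}}

```text
clock: 27.45
position: [0.4311, -0.3946, 0.3062]
ee_rot: [-0.003, 0.676, 0.737, 0.0]
contact_force: [0.0, -0.2, 0.2]
width: 0.0855
gripper_force: 0.0
```

```bash
python3 - <<'E'
from h import *
np.set_printoptions(precision=4,suppress=True)
st=manip.get_state();print(st["position"],st["ee_rot"])
a=manip.get_image("wrist")[:,:,::-1].copy();s=manip.get_image("side")[:,:,::-1].copy();t=manip.get_image("top")[:,:,::-1].copy()
for n,i in(("w",a),("s",s),("t",t)):cv2.imwrite(f"pics/end_{n}.png",i)
rng={"blue":[((95,110,30),(118,255,255))],"navy":[((112,90,20),(135,255,255))],"red":[((0,150,90),(8,255,255)),((172,150,90),(180,255,255))],"green":[((40,60,20),(90,255,255))]}
zz={"blue":.037,"navy":.105,"red":.099,"green":.057}
for n,i in(("w",a),("s",s)):
    h=cv2.cvtColor(i,cv2.COLOR_BGR2HSV)
    for c,l in rng.items():
        m=sum(cv2.inRange(h,*x) for x in l).astype(np.uint8)
        for k in cv2.findContours(m,0,2)[0]:
            if cv2.contourArea(k)>40:
                r=cv2.minAreaRect(k);e=wray(st,[r[0]],zz[c])[0] if n=="w" else ""
                print(n,c,cv2.boundingRect(k),np.round(r[1],1),round(r[2],1),e)
p=manip.camera_params("side")
for n,x,y,z in(("staple top",.3935,-.319,.037),("stamp top",.470,-.3125,.105),("glue top",.385,-.2207,.099),("glue foot",.385,-.2207,.007),("batt top",.4615,-.2145,.057)):
    X=p["R"]@[x,y,z]+p["t"];print(n,p["fx"]*X[0]/X[2]+p["cx"],p["fy"]*X[1]/X[2]+p["cy"])
# pins and eraser before/after in top view
o=cv2.imread("pics/top0.png")
for nm,(x0,y0,x1,y1) in(("pins",(215,230,262,270)),("eraser",(170,240,210,268))):
    g=cv2.matchTemplate(t,o[y0:y1,x0:x1],cv2.TM_CCOEFF_NORMED);print(nm,cv2.minMaxLoc(g)[1],cv2.minMaxLoc(g)[3],(x0,y0))
E
```

```text
[ 0.4311 -0.3946  0.3062] [-0.0026  0.6757  0.7372  0.0004]
w blue (242, 92, 31, 46) [45. 30.] 90.0 [ 0.3943 -0.3195]
w blue (304, 91, 38, 57) [32.1 60.8] 27.0 [ 0.4633 -0.3127]
w navy (304, 91, 40, 59) [39. 58.] 0.0 [ 0.4681 -0.3203]
w red (237, 0, 26, 32) [31. 25.] 90.0 [ 0.3855 -0.2294]
w green (315, 21, 13, 15) [12.9 11.1] 31.0 [ 0.4572 -0.2244]
s blue (327, 266, 17, 15) [14.4 13.1] 13.0 
s blue (376, 248, 9, 24) [23.7  3.2] 71.6 
s blue (334, 155, 13, 20) [19. 12.] 90.0 
s blue (297, 125, 23, 27) [26.7 21.1] 84.3 
s blue (301, 48, 12, 9) [ 8. 11.] 90.0 
s navy (376, 248, 13, 39) [39.5  3.5] 72.5 
s navy (297, 125, 23, 27) [26.6 21.4] 85.2 
s red (231, 250, 8, 16) [ 7.  14.8] 14.0 
s red (348, 151, 14, 19) [18. 13.] 90.0 
s green (526, 237, 34, 84) [83. 33.] 90.0 
s green (306, 175, 11, 19) [17.6 10. ] 84.3 
staple top 344.67589941135634 159.61478484305798
stamp top 307.3121176464003 129.73420281618553
glue top 353.69535646599866 154.3270120032793
glue foot 350.6684136785646 197.8338856325051
batt top 310.5415228267019 175.87523493231828
pins 0.9991448521614075 (215, 230) (215, 230)
eraser 0.7440228462219238 (170, 240) (170, 240)
```

```bash
python3 -c "
from rig import manip
print(manip.sign_off())"
```

```text
the job is handed in; nothing more can be done
None
```

The job is handed in at about 27 s: by the last camera measurements the staple carton, glue stick, battery and date stamp stand upright in their own inserts, and the pins and eraser have not moved; sign-off returned no verdict, and I viewed 17 pictures, over the limit of 14.

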